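Load the bare leg into the welding jig

ROBOT

A 6-joint arm with a two-finger parallel gripper is mounted at the origin on the work surface. World frame = base frame: x ahead of the robot, y to its left, z up, the work surface at z = 0. Lengths are in m, angles in rad, forces in N, time in s.
With the tool pointing down it reaches from about 0.35 to 0.775 m from the base axis. Payload 5.5 kg.
Tool frame: the origin (TCP) lies midway between the tips of the shut fingers; the grasp point (between the pads) lies grasp_offset behind it (grasp_offset is the distance from the TCP to the grasp point, in m); z points along the fingers, y is the line along which they close (so a half turn about z gives the same grasp; the last joint's range is limited). The gripper opens to 85 mm and grips with 20 to 120 N. Pads are 22 mm wide; open, the fingers measure 114 mm over their backs; the gripper's body (76 mm by 85 mm) begins 54 mm behind the grasp point. The pads swing forward as they close: fully open they stand 13 mm farther back than shut.
Start: joints at [-1.366, 0.313, 0.046, 1.304, 0, 1.431], TCP at [0.194, -0.541, 0.231] pointing down, gripper open.
Joint ranges: [-2.76, 2.76], [-0.86, 1.69], [-1.03, 1.26], [-2.2, 2.34], [-1.47, 1.5], [-3.14, 3.14]. Speed limits (rad/s): [2.57, 2.57, 3.14, 3.14, 3.14, 3.14].

INTERFACE

Orientations are given as a unit quaternion [w, x, y, z].
In Python, from workcell import * gives the robot as it stands.
- The arm moves only by the tool step_arm, never from a script. Its argument "deltas" is a list of rows, each a list of 7 numbers: the shift along the world's x, y, z in mm, then the turn, a rotation vector about the world's x, y, z in degrees, then the gripper's target within -1 to 1 (fully open at 1, half-way at 0, shut at -1). A call has 1 to 5 rows; each row shifts and turns the commanded pose from where the row before left it; what a row does not reach is not made up. A row lasts 1/10 s, in which the tool goes at most 50 mm and 8.59 degrees, less where a joint would pass 70% of its speed; a pose out of reach is approached as far as the arm can. A call is refused whole if a number of a shift passes 50 or a number of a turn 8.59, either way. A call with a gripper value outside its range is refused whole. The fingers move at their own pace and stop on an object; "newtons" is the grip in N (left out, the last holds). Time passes only in rows, so rows that do not move let the fingers close. It gives the time, the measured TCP pose, the force, the opening and the grip force at its end, in the units of the state.
- get_state(): the state, without advancing time (a new reading comes with each control period).
- read_camera(name): name is "scene" or "top" or "wrist"; returns a dict with "image" (420x560x3 uint8, red, green, blue), "z_map" (420x560 float32, m along the optical axis (not along the pixel's ray), 0 where there is no reading), "K" (3x3 intrinsics, pixels), "world_from_camera" (4x4, takes a point from camera to world coordinates). Camera axes: x right, y down, z forward; pixel columns grow to the right and rows downward; lengths in m; the calibration is good to about 2 mm. A picture is of the moment at which its call begins.
- hand_in(): hands the job in; it is judged then, once.
The state is a dict: "clock": time; "joint_pos": joint angles; "qvel": joint speeds; "tau": joint torques, N m; "tcp_pos": TCP position; "orientation": TCP orientation; "wrist_force": force on the tool from outside, world axes, zero at the start; "ft_torque": the same for the moment, N m; "finger_gap": finger opening in m; "grip_force": force on a finger pad.
Only numpy, scipy, OpenCV 4.12 (cv2) and the standard library are available. Lean on these libraries where they do the work, as an engineer would, in place of code of your own. Each camera call takes 0.05 s, during which the arm holds its last target. There are 200 camera calls.

TASK

Load the bare bright-steel furniture leg into the yellow jig sleeve, ready for welding: pick it up by its round eye, get it hanging foot down from the fingers (easing the grip lets it swing down; then grip it again), and lower it all the way to the bottom of the sleeve before letting go. Leave it standing there eye up, and leave the black painted leg where it lies.

Things in the scene. Friction and masses are not known exactly. Their poses are not given: they have to be found in the camera images.
- leg: Bare bright-steel leg lying level on a wooden block 25 mm high: bar 18 x 18 mm ending in a round eye, a disc 44 mm across, 8 mm thick, mid-plane 34 mm over the bench, overhanging the block by 25 mm or more. Origin: eye centre. +x runs along the bar from foot to eye, z is the disc's axis. Bar from 19 to 150 mm towards -x. Fingers closing along y grip the eye. 0.45 kg, mass centre 70 mm from eye.
- leg_foot (a point): Centre of the bare leg's foot end face, 150 mm from the eye's centre. Squeezed by the eye across its 44 mm with 80 N or more the leg stays near level when lifted; as the grip is eased (fingers opened by half millimetres) it starts to swing at about 50 N, hangs nearly plumb, foot lowest, +x up, at 10 to 15 N, and drops out below about 4 N.
- black_leg: A second leg of the same shape, size and axes, painted black, lying on a wooden block. To be left alone.
- jig: Yellow jig sleeve, fixed (a blue stand like it is not the one): base plate 120 x 120 x 10 mm, at its centre an upright yellow square sleeve, 28 mm inside, four flared flaps round a 72 mm mouth. Origin: centre of the plate's underside, at bench height; z up. Above it: sleeve floor 10 mm, start of flare 62, rim 84, eye centre of a leg fully in 160. The leg fits at any turn about its length.
Mind the look-alikes: they are no part of the job. What is shaped like the leg but orange, red or turquoise is not meant.

How it is judged:
By the outcome, as a careful person would: the job done as asked, in the order asked, and still so for the second after the job is handed in, with the robot touching nothing.
It also fails if it takes over 61 s, if anything falls off the work surface, if the arm or the gripper's body presses on something with over 40 N, if the wrist force passes 120 N, or if a joint passes its speed limit or range.

## Working session

There is one attempt and no reset: what is moved stays moved. The work goes in short steps, Python scripts to look and compute and a tool call to move; the robot and the scene stay as the last step left them, time stands still between calls to the robot, and variables do not carry over. Pictures are saved under pics/ and viewed, at most 10 in all, crops included, and the job is handed in when it is done.

Besides the shell and the picture viewer there is one more tool, called after "Call:" by a JSON object that holds its "api" and its "payload". step_arm: Moves the arm, as the interface text tells. Its arguments: {"type":"object","properties":{"deltas":{"type":"array","items":{"type":"array","items":{"type":"number"}}},"newtons":{"type":"number"}},"required":["deltas"]}

```bash
mkdir -p pics
cat > h.py <<'E'
from workcell import *
import numpy as np, cv2
def snap(n,f=None):
    c=read_camera(n)
    if f: cv2.imwrite('pics/'+f,c['image'][:,:,::-1])
    return c
def pts(c):
    z=c['z_map'];K=c['K'];v,u=np.mgrid[:z.shape[0],:z.shape[1]]
    P=np.stack([(u-K[0,2])/K[0,0]*z,(v-K[1,2])/K[1,1]*z,z],-1)
    T=c['world_from_camera'];return P@T[:3,:3].T+T[:3,3]
def ray(c,u,v,h):
    K=c['K'];T=c['world_from_camera'];d=T[:3,:3]@np.array([(u-K[0,2])/K[0,0],(v-K[1,2])/K[1,1],1]);o=T[:3,3]
    return o+d*(h-o[2])/d[2]
E
python3 - <<'E'
from h import *
import json
s=get_state();print({k:np.round(v,3).tolist() for k,v in s.items()})
import workcell;print([k for k in dir(workcell) if k[0]!='_'])
try: print(grasp_offset)
except Exception as e: print(e)
ims=[]
for n in('top','scene'):
    c=snap(n,n+'0.png');print(n,np.round(c['world_from_camera'],3).tolist(),c['K'][0,0])
    np.savez('/tmp/'+n,**c)
E
```

```text
{'clock': 0.0, 'joint_pos': [-1.366, 0.314, 0.045, 1.304, 0.0, 1.431], 'qvel': [0.001, -0.0, 0.001, 0.0, -0.002, -0.0], 'tau': [0.001, -48.063, 29.853, 0.019, -0.0, -0.0], 'tcp_pos': [0.194, -0.541, 0.23], 'orientation': [-0.001, 0.985, 0.172, -0.0], 'wrist_force': [-0.904, 0.076, -0.578], 'ft_torque': [0.007, -0.002, 0.05], 'grip_force': 0.0, 'finger_gap': 0.085}
['MotionError', 'get_state', 'grasp_offset', 'hand_in', 'read_camera']
0.0187
top [[-0.005, -0.991, 0.135, 0.389], [-1.0, 0.003, -0.018, -0.007], [0.018, -0.135, -0.991, 1.299], [0.0, 0.0, 0.0, 1.0]] 464.98444857643767
scene [[-0.219, 0.526, -0.822, 1.646], [0.976, 0.109, -0.19, 0.224], [-0.01, -0.844, -0.537, 0.784], [0.0, 0.0, 0.0, 1.0]] 474.9180771988561
```

View pics/top0.png

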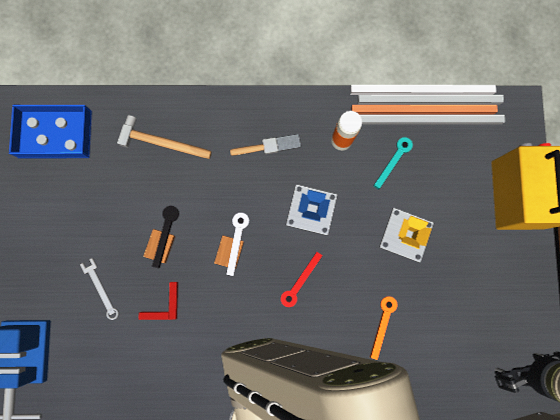

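View pics/scene0.png

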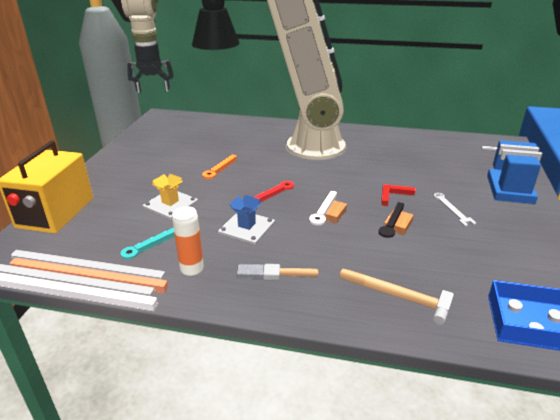

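The top view shows the bright leg with its eye at about (240,220) and foot at (231,275), on its block. The black leg's eye is at (171,213). The yellow jig plate is centred near (407,235), and the blue decoy stand is at (312,209). Next I measure the leg and the jig.

Run:
```python
from h import *
for n in('top','scene'):
    c=dict(np.load(f'/tmp/{n}.npz'));P=pts(c);hsv=cv2.cvtColor(c['image'],cv2.COLOR_RGB2HSV)
    # leg
    box=(slice(200,290),slice(215,260)) if n=='top' else (slice(185,230),slice(300,345))
    m=np.zeros(hsv.shape[:2],np.uint8);m[box]=((hsv[box][...,1]<60)&(hsv[box][...,2]>130))
    k,l,st,ce=cv2.connectedComponentsWithStats(m);i=1+st[1:,4].argmax();m=(l==i)
    v,u=np.nonzero(m);Q=np.array([ray(c,a,b,.040) for a,b in zip(u,v)])
    print(n,'leg',st[i],'depth z med',np.median(P[m][:,2]))
    (cx,cy),(w,h),a=cv2.minAreaRect((Q[:,:2]*1000).astype(np.float32));print(' rect',cx,cy,w,h,a)
    pc=np.linalg.svd(Q[:,:2]-Q[:,:2].mean(0),full_matrices=False)[2][0];pc*=np.sign(pc[0])
    t=(Q[:,:2]-Q[:,:2].mean(0))@pc; s=(Q[:,:2]-Q[:,:2].mean(0))@[-pc[1],pc[0]]
    print(' dir',pc,'len',t.min(),t.max(),'front',Q[t.argmax()],'back',Q[t.argmin()])
    for e in np.arange(t.min(),t.max(),.01):
        b=(t>=e)&(t<e+.01);print('  %.0f w %.1f mid %.1f'%((e-t.min())*1e3,np.ptp(s[b])*1e3,1e3*(s[b].max()+s[b].min())/2),end='')
    print()
    # jig
    box=(slice(200,270),slice(375,440)) if n=='top' else (slice(165,220),slice(140,200))
    hb=hsv[box];m=np.zeros(hsv.shape[:2],np.uint8);m[box]=(hb[...,0]>15)&(hb[...,0]<35)&(hb[...,1]>120)&(hb[...,2]>60)
    Z=P[...,2];mm=(m>0);print(' jig z pct',np.percentile(Z[mm],[2,50,90,98]),st.shape)
    r=mm&(Z>.06);print(' upper bbox mid',(P[r][:,:2].max(0)+P[r][:,:2].min(0))/2,np.ptp(P[r][:,:2],axis=0))
    (cx,cy),wh,a=cv2.minAreaRect((P[r][:,:2]*1000).astype(np.float32));print(' rect',cx,cy,wh,a)
    pl=np.zeros_like(m);pl[box]=(hb[...,2]>130)&(hb[...,1]<60)&(abs(Z[box]-.01)<.008)
    pl=pl>0
    (cx,cy),wh,a=cv2.minAreaRect((P[pl][:,:2]*1000).astype(np.float32));print(' plate',cx,cy,wh,a)
    q=np.array([ray(c,u,v,.01)[:2] for v,u in zip(*np.nonzero(pl))])*1000
    (cx,cy),wh,a=cv2.minAreaRect(q.astype(np.float32));print(' plate ray',cx,cy,wh,a)
```

```text
top leg [226 212  24  64 560] depth z med 0.04060410216962862
 rect 482.92596435546875 101.31892395019531 45.672767639160156 172.19786071777344 75.79579162597656
 dir [ 0.98241772 -0.18669605] len -0.09464881270600176 0.07810275938713833 front [0.56735779 0.08400528 0.04      ] back [0.39689249 0.11230497 0.04      ]
  0 w 19.5 mid 0.2  10 w 20.0 mid -0.1  20 w 19.5 mid -0.4  30 w 17.9 mid -0.1  40 w 19.6 mid 0.1  50 w 19.6 mid 0.1  60 w 19.1 mid -0.2  70 w 19.1 mid 0.3  80 w 19.6 mid 0.1  90 w 19.7 mid 0.0  100 w 17.6 mid 0.0  110 w 19.7 mid 0.0  120 w 20.3 mid 0.3  130 w 39.0 mid 1.1  140 w 45.4 mid -0.0  150 w 44.4 mid -1.1  160 w 39.1 mid -0.0  170 w 13.9 mid 0.7
 jig z pct [0.00128382 0.07446669 0.08368487 0.08664398] (2, 5)
 upper bbox mid [ 0.46899474 -0.21350684] [0.16005443 0.4122445 ]
 rect 437.386474609375 -220.7227783203125 (85.36196899414062, 429.1197814941406) 24.037757873535156
 plate 506.2626953125 -376.8869934082031 (123.42202758789062, 120.34414672851562) 68.9579849243164
 plate ray 506.3271789550781 -376.20684814453125 (120.714111328125, 119.21298217773438) 69.0677
[... 623 characters left out ...]
 140 w 78.0 mid -17.1  150 w 125.9 mid 7.9  160 w 125.6 mid 8.3  170 w 124.8 mid 9.0  180 w 124.0 mid 9.7  190 w 123.2 mid 10.4  200 w 122.4 mid 11.0  210 w 121.6 mid 11.7  220 w 120.9 mid 12.4  230 w 120.1 mid 13.0  240 w 102.6 mid 5.8  250 w 26.8 mid -31.2
 jig z pct [-0.00173512  0.06273356  0.08124432  0.0840086 ] (2, 5)
 upper bbox mid [ 1.05548711 -0.09701465] [1.18070443 0.6419947 ]
 rect 1064.909912109375 -106.40322875976562 (1333.8604736328125, 85.74665832519531) 25.949556350708008
 plate 424.298828125 -417.56768798828125 (357.09588623046875, 177.0890655517578) 26.22223472595215
 plate ray 433.298583984375 -412.7279968261719 (351.7523498535156, 175.51893615722656) 26.217506408691406
```

Call:
{"api": "step_arm", "payload": {"deltas": [[17.5, 31.5, -3, 0, 0, 7.47, 1], [17.5, 31.5, -3, 0, 0, 7.47, 1], [17.5, 31.5, -3, 0, 0, 7.47, 1], [17.5, 31.5, -3, 0, 0, 7.47, 1], [17.5, 31.5, -3, 0, 0, 7.47, 1]], "newtons": 100}}

```text
clock: 0.6
tcp_pos: [0.2822, -0.3821, 0.2158]
orientation: [-0.0, 0.877, 0.48, 0.0]
wrist_force: [0.5, -0.6, 0.0]
finger_gap: 0.0852
grip_force: 0.0
```

Call:
{"api": "step_arm", "payload": {"deltas": [[17.5, 31.5, -3, 0, 0, 7.47, 1], [17.5, 31.5, -3, 0, 0, 7.47, 1], [17.5, 31.5, -3, 0, 0, 7.47, 1], [17.5, 31.5, -3, 0, 0, 7.47, 1], [17.5, 31.5, -3, 0, 0, 7.47, 1]]}}

```text
clock: 1.1
tcp_pos: [0.3696, -0.2247, 0.201]
orientation: [-0.0, 0.677, 0.736, 0.0]
wrist_force: [-0.3, 0.2, 0.2]
finger_gap: 0.0854
grip_force: 0.0
```

Call:
{"api": "step_arm", "payload": {"deltas": [[17.5, 31.5, -3, 0, 0, 7.47, 1], [17.5, 31.5, -3, 0, 0, 7.47, 1], [17.5, 31.5, -3, 0, 0, 7.47, 1], [17.5, 31.5, -3, 0, 0, 7.47, 1], [17.5, 31.5, -3, 0, 0, 7.47, 1]]}}

```text
clock: 1.6
tcp_pos: [0.4571, -0.0672, 0.186]
orientation: [-0.0, 0.406, 0.914, 0.0]
wrist_force: [0.5, -0.2, -0.6]
finger_gap: 0.0857
grip_force: 0.0
```

Call:
{"api": "step_arm", "payload": {"deltas": [[17.5, 31.5, -3, 0, 0, 7.47, 1], [17.5, 31.5, -3, 0, 0, 7.47, 1], [17.5, 31.5, -3, 0, 0, 7.47, 1], [17.5, 31.5, -3, 0, 0, 7.47, 1], [17.5, 31.5, -3, 0, 0, 7.47, 1]]}}

```text
clock: 2.1
tcp_pos: [0.5446, 0.0903, 0.1708]
orientation: [-0.0, 0.092, 0.996, -0.0]
wrist_force: [0.8, -0.5, -0.6]
finger_gap: 0.0855
grip_force: 0.0
```

Call:
{"api": "step_arm", "payload": {"deltas": [[0, 0, 0, 0, 0, 0, 1], [0, 0, 0, 0, 0, 0, 1], [0, 0, 0, 0, 0, 0, 1]]}}

```text
clock: 2.4
tcp_pos: [0.5437, 0.0882, 0.171]
orientation: [-0.001, 0.095, 0.995, -0.0]
wrist_force: [0.0, -0.6, 0.5]
finger_gap: 0.0853
grip_force: 0.0
```

Run:
```python
from h import *
s=get_state();print({k:np.round(s[k],4).tolist() for k in('clock','joint_pos','tcp_pos','orientation','wrist_force')})
c=snap('wrist','w1.png');np.savez('/tmp/w1',**c);print(np.round(c['world_from_camera'],3).tolist())
```

```text
{'clock': 2.4, 'joint_pos': [0.0152, 0.2923, -0.1322, 1.1475, -0.0002, 0.2059], 'tcp_pos': [0.5437, 0.0882, 0.171], 'orientation': [-0.0006, 0.0952, 0.9955, -0.0002], 'wrist_force': [0.03, -0.5865, 0.5075]}
[[0.19, 0.94, 0.284, 0.473], [0.982, -0.181, -0.055, 0.102], [0.0, 0.29, -0.957, 0.314], [0.0, 0.0, 0.0, 1.0]]
```

View pics/w1.png

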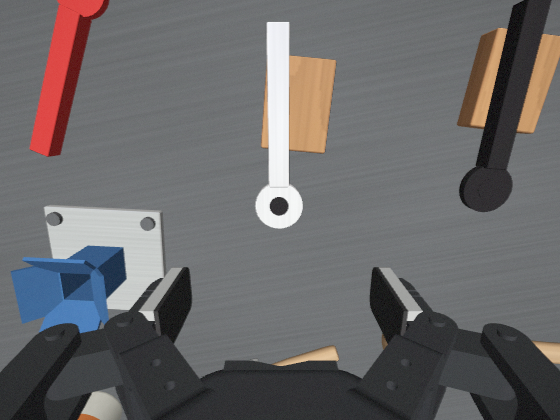

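The wrist view shows the bright leg running straight up the image. Its eye is at about (279,206), with the hole visible, and its foot is at (278,22). The black leg is well clear, with its eye at (486,188).

Run:
```python
from h import *
c=dict(np.load('/tmp/w1.npz'));h=cv2.cvtColor(c['image'],cv2.COLOR_RGB2HSV)
m=np.zeros(h.shape[:2],np.uint8);m[10:240,240:310]=((h[...,1]<40)&(h[...,2]>170))[10:240,240:310]
k,l,st,ce=cv2.connectedComponentsWithStats(m);i=1+st[1:,4].argmax();m=(l==i).astype(np.uint8);print(st[i])
e=m.copy();e[:190]=0;v,u=np.nonzero(e);w=[(v0,u[v==v0].min(),u[v==v0].max()) for v0 in range(192,228,5)]
P=np.array([ray(c,x,v0,.038)[:2] for v0,a,b in w for x in(a-.5,b+.5)])*1000
A=np.c_[2*P,np.ones(len(P))];x=np.linalg.lstsq(A,(P**2).sum(1),rcond=None)[0];print('eye circle',x[:2],'d',2*np.sqrt(x[2]+x[0]**2+x[1]**2))
v,u=np.nonzero(m);mid=[]
for v0 in range(35,175,10):
    q=u[v==v0];mid.append(np.r_[ray(c,q.min()-.5,v0,.043),ray(c,q.max()+.5,v0,.043)])
mid=np.array(mid)*1000;cm=(mid[:,:2]+mid[:,3:5])/2;d=cm[-1]-cm[0];d/=np.linalg.norm(d)
print('yaw',np.degrees(np.arctan2(d[1],d[0])),'bar w',np.linalg.norm(mid[:,:2]-mid[:,3:5],axis=1).mean())
print('axis offset of eye',np.cross(d,x[:2]-cm.mean(0)),'foot',ray(c,278,21.5,.043)*1000)
P=pts(c);print('z eye',np.median(P[205:208,262:268,2]),'z bar',np.median(P[60:160,276:280,2]))
```

```text
[ 255   22   48  207 4865]
eye circle [546.34656652  86.92742302] d 44.54302475433518
yaw -10.581835732478394 bar w 17.7305168201932
axis offset of eye 0.10880334964947025 foot [399.05604119 114.93210389  43.        ]
z eye 0.038503513746605766 z bar 0.04346967554655831<stdin>:13: DeprecationWarning: Arrays of 2-dimensional vectors are deprecated. Use arrays of 3-dimensional vectors instead. (deprecated in NumPy 2.0)
```

Call:
{"api": "step_arm", "payload": {"deltas": [[2.5, -1.5, -25, 0, 0, 0.3, 1], [0, 0, -30, 0, 0, 0, 1], [0, 0, -30, 0, 0, 0, 1], [0, 0, -25, 0, 0, 0, 1], [0, 0, -20, 0, 0, 0, 1]]}}

```text
clock: 2.95
tcp_pos: [0.5457, 0.086, 0.0401]
orientation: [-0.001, 0.093, 0.996, -0.0]
wrist_force: [0.0, -0.6, 0.1]
finger_gap: 0.0854
grip_force: 0.0
```

Call:
{"api": "step_arm", "payload": {"deltas": [[0, 0, -15, 0, 0, 0, 1], [0, 0, -10, 0, 0, 0, 1], [0, 0, -3, 0, 0, 0, 1], [0, 0, 0, 0, 0, 0, 1], [0, 0, 0, 0, 0, 0, 1]]}}

```text
clock: 3.45
tcp_pos: [0.5475, 0.0871, 0.0142]
orientation: [0.001, 0.092, 0.996, 0.0]
wrist_force: [0.5, 0.5, 0.2]
finger_gap: 0.0855
grip_force: 0.0
```

Run:
```python
from h import *
s=get_state();print({k:np.round(s[k],4).tolist() for k in('clock','tcp_pos','orientation','wrist_force','finger_gap')})
c=snap('wrist','w2.png')
```

```text
{'clock': 3.45, 'tcp_pos': [0.5475, 0.0871, 0.0142], 'orientation': [0.0007, 0.0921, 0.9958, 0.0001], 'wrist_force': [0.5463, 0.495, 0.185], 'finger_gap': 0.0855}
```

View pics/w2.png

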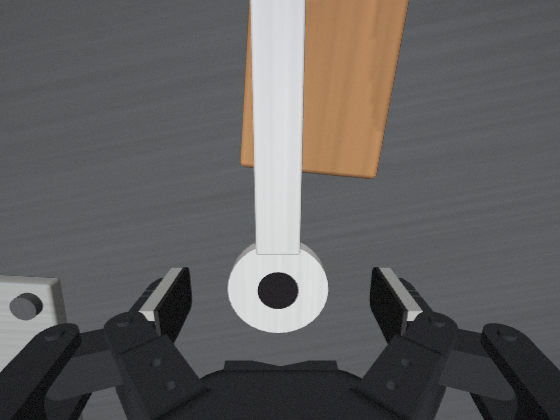

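The eye sits centred between the open pads at about (278,290), clear of the block, whose edge is at v≈165. I'll close on it at 100 N.

Call:
{"api": "step_arm", "payload": {"deltas": [[-0.5, 0, -1.5, 0, 0, 0, -1], [0, 0, 0, 0, 0, 0, -1], [0, 0, 0, 0, 0, 0, -1], [0, 0, 0, 0, 0, 0, -1], [0, 0, 0, 0, 0, 0, -1]], "newtons": 100}}

```text
clock: 4.0
tcp_pos: [0.5466, 0.0873, 0.0121]
orientation: [0.0, 0.092, 0.996, 0.0]
wrist_force: [-0.2, -0.0, 2.4]
finger_gap: 0.0409
grip_force: 100.4
```

Call:
{"api": "step_arm", "payload": {"deltas": [[0, 0, 0, 0, 0, 0, -1], [0, 0, 0, 0, 0, 0, -1], [0, 0, 0, 0, 0, 0, -1]]}}

```text
clock: 4.3
tcp_pos: [0.5466, 0.0872, 0.0119]
orientation: [0.0, 0.092, 0.996, 0.0]
wrist_force: [0.5, -0.0, 1.8]
finger_gap: 0.0407
grip_force: 100.4
```

Run:
```python
from h import *
s=get_state();print({k:np.round(s[k],4).tolist() for k in('clock','tcp_pos','wrist_force','finger_gap','grip_force')})
c=snap('wrist');P=pts(c);Z=P[...,2]
h=cv2.cvtColor(c['image'],cv2.COLOR_RGB2HSV);m=(h[...,1]<40)&(h[...,2]>170)
for v in range(0,330,25):
    q=np.nonzero(m[v,200:360])[0]+200
    if len(q): print(v,q.min(),q.max(),np.round(np.median(P[v,q],0),4))
```

```text
{'clock': 4.3, 'tcp_pos': [0.5466, 0.0872, 0.0119], 'wrist_force': [0.4923, -0.0132, 1.7516], 'finger_gap': 0.0407, 'grip_force': 100.3656}
0 247 302 [0.4397 0.1059 0.0442]
25 248 302 [0.4463 0.1048 0.0443]
50 249 302 [0.4534 0.1036 0.0439]
75 250 302 [0.4607 0.102  0.0442]
100 251 302 [0.4684 0.1011 0.0437]
125 252 302 [0.4765 0.0997 0.0437]
150 253 301 [0.485  0.0981 0.0436]
175 255 301 [0.494  0.0968 0.0433]
200 256 301 [0.5033 0.0952 0.0433]
225 257 301 [0.513  0.0936 0.0431]
250 258 301 [0.5236 0.0918 0.0429]
275 234 327 [0.5372 0.0901 0.0377]
300 220 341 [0.5475 0.0874 0.0376]
325 248 312 [0.5618 0.0854 0.0374]
```

Call:
{"api": "step_arm", "payload": {"deltas": [[0, 0, 5, 0, 0, 0, -1], [0, 0, 10, 0, 0, 0, -1], [0, 0, 15, 0, 0, 0, -1], [0, 0, 20, 0, 0, 0, -1], [0, 0, 20, 0, 0, 0, -1]]}}

```text
clock: 4.85
tcp_pos: [0.5454, 0.0874, 0.0823]
orientation: [-0.001, 0.092, 0.996, -0.0]
wrist_force: [1.1, -0.3, -4.3]
finger_gap: 0.0406
grip_force: 101.2
```

Call:
{"api": "step_arm", "payload": {"deltas": [[0, 0, 20, 0, 0, 0, -1], [0, 0, 20, 0, 0, 0, -1], [0, 0, 20, 0, 0, 0, -1], [0, 0, 20, 0, 0, 0, -1], [0, 0, 20, 0, 0, 0, -1]]}}

```text
clock: 5.35
tcp_pos: [0.5455, 0.0874, 0.1826]
orientation: [-0.001, 0.092, 0.996, 0.0]
wrist_force: [1.1, -0.4, -4.7]
finger_gap: 0.0408
grip_force: 101.2
```

Call:
{"api": "step_arm", "payload": {"deltas": [[0, 0, 20, 0, 0, 0, -1], [0, 0, 20, 0, 0, 0, -1], [0, 0, 20, 0, 0, 0, -1], [0, 0, 15, 0, 0, 0, -1], [0, 0, 5, 0, 0, 0, -1]]}}

```text
clock: 5.85
tcp_pos: [0.5466, 0.0874, 0.2637]
orientation: [0.001, 0.092, 0.996, 0.0]
wrist_force: [0.2, -0.1, -3.7]
finger_gap: 0.0408
grip_force: 101.2
```

Call:
{"api": "step_arm", "payload": {"deltas": [[0, 0, 0, 0, 0, 0, -1], [0, 0, 0, 0, 0, 0, -1], [0, 0, 0, 0, 0, 0, -1]]}}

```text
clock: 6.15
tcp_pos: [0.5456, 0.0873, 0.2606]
orientation: [-0.001, 0.092, 0.996, -0.0]
wrist_force: [0.8, 0.1, -3.5]
finger_gap: 0.0408
grip_force: 101.2
```

```bash
cat >> h.py <<'E'
def leg():
    s=get_state();print({k:np.round(s[k],4).tolist() for k in('clock','tcp_pos','joint_pos','wrist_force','ft_torque','finger_gap','grip_force')})
    c=snap('wrist');P=pts(c)
    h=cv2.cvtColor(c['image'],cv2.COLOR_RGB2HSV);m=(h[...,1]<40)&(h[...,2]>110)
    for v in range(0,340,25):
        q=np.nonzero(m[v,200:360])[0]+200
        if len(q): print(v,q.min(),q.max(),np.round(np.median(P[v,q],0),4))
E
python3 -c "
from h import *
leg()"
```

```text
{'clock': 6.15, 'tcp_pos': [0.5456, 0.0873, 0.2606], 'joint_pos': [0.0133, 0.2649, 0.0517, 1.3598, 0.0001, 0.1973], 'wrist_force': [0.8285, 0.1195, -3.5423], 'ft_torque': [-0.0259, -0.2693, 0.0096], 'finger_gap': 0.0408, 'grip_force': 101.1791}
0 248 301 [0.436  0.1063 0.2848]
25 249 301 [0.4434 0.1051 0.2851]
50 250 301 [0.4511 0.1038 0.2858]
75 251 301 [0.459  0.1025 0.2862]
100 252 301 [0.4672 0.1011 0.2868]
125 253 301 [0.4757 0.0997 0.2871]
150 254 301 [0.4845 0.0982 0.2879]
175 255 301 [0.4937 0.0967 0.2882]
200 256 301 [0.5032 0.0951 0.2888]
225 256 301 [0.5133 0.0932 0.2895]
250 250 311 [0.5242 0.0921 0.2897]
275 218 342 [0.5367 0.0895 0.2857]
300 219 341 [0.5462 0.0789 0.2865]
325 238 315 [0.561  0.0835 0.2869]
```

Call:
{"api": "step_arm", "payload": {"deltas": [[0, 0, 0, 0, 0, 0, -1], [0, 0, 0, 0, 0, 0, -1], [0, 0, 0, 0, 0, 0, -1]], "newtons": 45}}

```text
clock: 6.5
tcp_pos: [0.5463, 0.0873, 0.2616]
orientation: [-0.0, 0.092, 0.996, 0.0]
wrist_force: [0.5, 0.1, -3.2]
finger_gap: 0.0403
grip_force: 101.2
```

Call:
{"api": "step_arm", "payload": {"deltas": [[0, 0, 0, 0, 0, 0, -1], [0, 0, 0, 0, 0, 0, -1], [0, 0, 0, 0, 0, 0, -1], [0, 0, 0, 0, 0, 0, -1]], "newtons": 30}}

```text
clock: 6.9
tcp_pos: [0.5464, 0.0873, 0.2619]
orientation: [0.0, 0.092, 0.996, 0.0]
wrist_force: [-0.1, 0.1, -5.0]
finger_gap: 0.0407
grip_force: 101.2
```

Call:
{"api": "step_arm", "payload": {"deltas": [[0, 0, 0, 0, 0, 0, -1], [0, 0, 0, 0, 0, 0, -1], [0, 0, 0, 0, 0, 0, -1], [0, 0, 0, 0, 0, 0, -1], [0, 0, 0, 0, 0, 0, -1]], "newtons": 20}}

```text
clock: 7.4
tcp_pos: [0.5463, 0.0873, 0.2618]
orientation: [0.0, 0.092, 0.996, 0.0]
wrist_force: [-0.4, -0.1, -2.7]
finger_gap: 0.0406
grip_force: 101.2
```

```bash
python3 -c "
from h import *
leg()"
```

```text
{'clock': 7.4, 'tcp_pos': [0.5463, 0.0873, 0.2618], 'joint_pos': [0.0133, 0.2641, 0.0536, 1.3603, 0.0001, 0.1974], 'wrist_force': [-0.3687, -0.0721, -2.6922], 'ft_torque': [-0.0961, -0.2412, 0.0368], 'finger_gap': 0.0406, 'grip_force': 101.1793}
0 248 301 [0.4365 0.1063 0.2856]
25 249 301 [0.4441 0.1051 0.2863]
50 250 301 [0.4517 0.1038 0.2868]
75 251 301 [0.4596 0.1025 0.2873]
100 252 301 [0.4678 0.1011 0.2876]
125 253 301 [0.4763 0.1    0.288 ]
150 254 301 [0.4852 0.0982 0.2885]
175 255 301 [0.4944 0.0966 0.2893]
200 255 301 [0.5037 0.095  0.2899]
225 256 301 [0.5138 0.0933 0.2906]
250 250 311 [0.5248 0.0921 0.2909]
275 218 342 [0.5374 0.0894 0.2869]
300 219 341 [0.547  0.0788 0.2878]
325 237 315 [0.5615 0.0834 0.2881]
```

Call:
{"api": "step_arm", "payload": {"deltas": [[0, 0, 0, 0, 0, 0, -0.05], [0, 0, 0, 0, 0, 0, -0.05]], "newtons": 100}}

```text
clock: 7.65
tcp_pos: [0.5463, 0.0873, 0.2618]
orientation: [-0.0, 0.092, 0.996, 0.0]
wrist_force: [-0.0, 0.2, -3.5]
finger_gap: 0.0409
grip_force: 101.2
```

Call:
{"api": "step_arm", "payload": {"deltas": [[0, 0, 0, 0, 0, 0, -0.04], [0, 0, 0, 0, 0, 0, -0.04]]}}

```text
clock: 7.85
tcp_pos: [0.5464, 0.0873, 0.2618]
orientation: [0.0, 0.092, 0.996, 0.0]
wrist_force: [-0.4, 0.1, -4.1]
finger_gap: 0.0414
grip_force: 75.5
```

Call:
{"api": "step_arm", "payload": {"deltas": [[0, 0, 0, 0, 0, 0, -0.03], [0, 0, 0, 0, 0, 0, -0.03]]}}

```text
clock: 8.05
tcp_pos: [0.5463, 0.0873, 0.2618]
orientation: [0.0, 0.092, 0.996, 0.0]
wrist_force: [-0.3, -0.2, -4.6]
finger_gap: 0.0414
grip_force: 62.0
```

Call:
{"api": "step_arm", "payload": {"deltas": [[0, 0, 0, 0, 0, 0, -0.02], [0, 0, 0, 0, 0, 0, -0.02], [0, 0, 0, 0, 0, 0, -0.02]]}}

```text
clock: 8.35
tcp_pos: [0.5463, 0.0873, 0.2618]
orientation: [0.0, 0.092, 0.996, 0.0]
wrist_force: [-0.3, -0.6, -4.6]
finger_gap: 0.0421
grip_force: 49.1
```

Call:
{"api": "step_arm", "payload": {"deltas": [[0, 0, 0, 0, 0, 0, -0.01], [0, 0, 0, 0, 0, 0, -0.01], [0, 0, 0, 0, 0, 0, -0.01]]}}

```text
clock: 8.65
tcp_pos: [0.5462, 0.0873, 0.2617]
orientation: [-0.0, 0.092, 0.996, 0.0]
wrist_force: [0.7, -0.1, -5.6]
finger_gap: 0.0423
grip_force: 35.4
```

Call:
{"api": "step_arm", "payload": {"deltas": [[0, 0, 0, 0, 0, 0, -0.003], [0, 0, 0, 0, 0, 0, -0.003], [0, 0, 0, 0, 0, 0, -0.003]]}}

```text
clock: 8.95
tcp_pos: [0.5462, 0.0873, 0.2618]
orientation: [-0.0, 0.092, 0.996, 0.0]
wrist_force: [-0.7, -0.3, -4.4]
finger_gap: 0.0429
grip_force: 27.2
```

```bash
python3 -c "
from h import *
leg()"
```

```text
{'clock': 8.95, 'tcp_pos': [0.5462, 0.0873, 0.2618], 'joint_pos': [0.0133, 0.2642, 0.0536, 1.3606, 0.0002, 0.1973], 'wrist_force': [-0.7487, -0.263, -4.4193], 'ft_torque': [0.0455, 0.0707, -0.0328], 'finger_gap': 0.0429, 'grip_force': 27.218}
0 200 359 [3.446e-01 1.247e-01 1.000e-04]
25 200 359 [3.688e-01 1.190e-01 2.000e-04]
50 200 359 [3.949e-01 1.142e-01 3.000e-04]
75 200 359 [4.157e-01 7.860e-02 4.000e-04]
100 200 359 [4.44e-01 7.45e-02 4.00e-04]
125 200 359 [0.473  0.0678 0.0006]
150 200 359 [5.097e-01 9.510e-02 5.000e-04]
175 200 359 [0.5364 0.0949 0.0008]
200 200 359 [0.5687 0.091  0.0008]
225 200 359 [0.6023 0.09   0.0008]
250 200 359 [0.639  0.0894 0.001 ]
275 200 359 [0.5419 0.0886 0.2753]
300 216 344 [0.546  0.0878 0.2917]
325 232 328 [0.5526 0.087  0.2995]
```

Call:
{"api": "step_arm", "payload": {"deltas": [[0, 0, 0, 0, 0, 0, 0.002], [0, 0, 0, 0, 0, 0, 0.002], [0, 0, 0, 0, 0, 0, 0.005], [0, 0, 0, 0, 0, 0, 0.005], [0, 0, 0, 0, 0, 0, 0.005]]}}

```text
clock: 9.5
tcp_pos: [0.5463, 0.0873, 0.2618]
orientation: [0.0, 0.092, 0.996, 0.0]
wrist_force: [-0.0, 0.3, -4.5]
finger_gap: 0.043
grip_force: 18.9
```

Call:
{"api": "step_arm", "payload": {"deltas": [[0, 0, 0, 0, 0, 0, 0.007], [0, 0, 0, 0, 0, 0, 0.007], [0, 0, 0, 0, 0, 0, 0.007]]}}

```text
clock: 9.8
tcp_pos: [0.5463, 0.0873, 0.2618]
orientation: [0.0, 0.092, 0.996, 0.0]
wrist_force: [0.4, 0.7, -3.4]
finger_gap: 0.0427
grip_force: 17.0
```

Run:
```python
from h import *
leg()
c=snap('scene');np.savez('/tmp/s3',**c);i=c['image'][60:260,220:440,::-1];cv2.imwrite('pics/s3.png',cv2.resize(i,None,fx=3,fy=3))
c=snap('wrist','w3.png');np.savez('/tmp/w3',**c)
```

```text
{'clock': 9.8, 'tcp_pos': [0.5463, 0.0873, 0.2618], 'joint_pos': [0.0133, 0.2641, 0.0536, 1.3603, 0.0001, 0.1973], 'wrist_force': [0.3856, 0.6906, -3.4423], 'ft_torque': [-0.0187, -0.0168, 0.0205], 'finger_gap': 0.0427, 'grip_force': 16.9689}
0 200 359 [3.450e-01 1.247e-01 1.000e-04]
25 200 359 [3.693e-01 1.207e-01 3.000e-04]
50 200 359 [3.950e-01 1.153e-01 2.000e-04]
75 200 359 [4.16e-01 7.86e-02 4.00e-04]
100 200 359 [4.44e-01 7.33e-02 4.00e-04]
125 200 359 [0.4735 0.0689 0.0006]
150 200 359 [5.096e-01 9.510e-02 5.000e-04]
175 200 359 [0.5367 0.0932 0.0007]
200 200 359 [0.5692 0.0909 0.0007]
225 200 359 [0.6032 0.09   0.001 ]
250 200 359 [0.6386 0.0903 0.0009]
275 200 359 [0.5419 0.0815 0.2751]
300 216 345 [0.5459 0.0882 0.2922]
325 232 329 [0.5531 0.0871 0.2993]
```

View pics/s3.png

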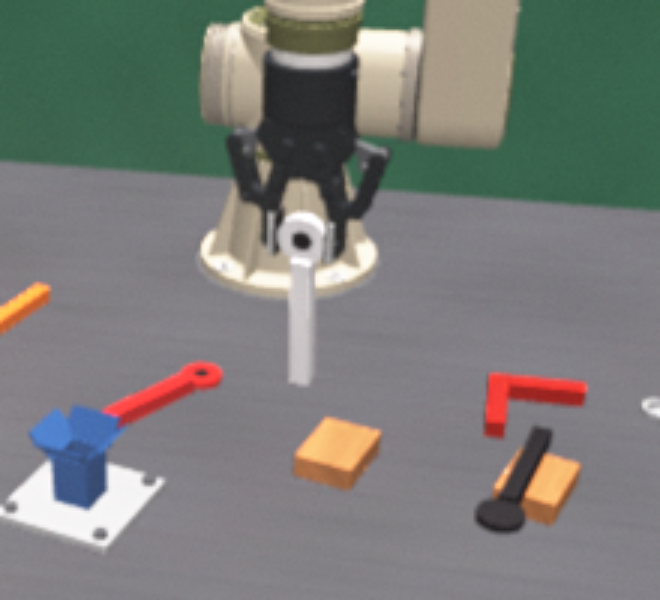

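View pics/w3.png

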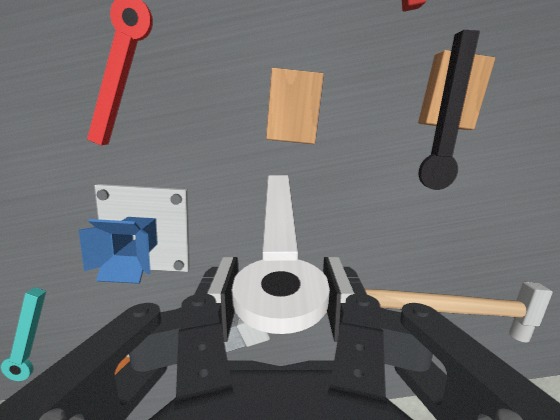

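The leg hangs from the eye with its foot down. In the wrist view the foot is at about (278,178) and the eye at (281,285); the black leg is untouched. Next I measure the lean.

```bash
cat >> h.py <<'E'
def lean(c=None):
    c=c or snap('wrist');P=pts(c);s=get_state();z0=s['tcp_pos'][2]+.02
    h=cv2.cvtColor(c['image'],cv2.COLOR_RGB2HSV)
    m=(h[...,1]<60)&(h[...,2]>90)&(P[...,2]>z0-.17)&(P[...,2]<z0-.02);m[:,:250]=0;m[:,312:]=0;m[262:]=0
    m=cv2.erode(m.astype(np.uint8),np.ones((3,3)))>0
    Q=P[m];print('n',len(Q),'zrange',Q[:,2].min(),Q[:,2].max())
    # visible face: fit x(z), y(z) lines
    a=np.polyfit(Q[:,2],Q[:,0],1);b=np.polyfit(Q[:,2],Q[:,1],1)
    print('dx/dz,dy/dz deg',np.degrees(np.arctan([a[0],b[0]])),'face at z foot',np.polyval(a,Q[:,2].min()),np.polyval(b,Q[:,2].min()),'tcp',s['tcp_pos'],'grip',s['grip_force'])
E
python3 - <<'E'
from h import *
lean(dict(np.load('/tmp/w3.npz')))
E
```

```text
n 1791 zrange 0.13563133651066617 0.2608257498013079
dx/dz,dy/dz deg [ 7.64455711 -0.7653143 ] face at z foot 0.5199623127696908 0.09086187091649062 tcp [0.54637672 0.08729967 0.26180724] grip 16.968596577644348
```

Call:
{"api": "step_arm", "payload": {"deltas": [[0, 0, 0, 0, 0, 0, 0.009], [0, 0, 0, 0, 0, 0, 0.009], [0, 0, 0, 0, 0, 0, 0.011], [0, 0, 0, 0, 0, 0, 0.011], [0, 0, 0, 0, 0, 0, 0.011]]}}

```text
clock: 10.45
tcp_pos: [0.5463, 0.0873, 0.2618]
orientation: [0.0, 0.092, 0.996, 0.0]
wrist_force: [0.7, 0.1, -3.7]
finger_gap: 0.0433
grip_force: 13.3
```

```bash
python3 -c "
from h import *
lean()"
```

```text
n 1801 zrange 0.13819103720590958 0.26132905189015354
dx/dz,dy/dz deg [ 7.66449594 -0.43701914] face at z foot 0.5203219317750751 0.0905037765737558 tcp [0.54634536 0.08729781 0.26185995] grip 13.264322429895401
```

Call:
{"api": "step_arm", "payload": {"deltas": [[0, 0, 0, 0, 0, 0, -0.01], [0, 0, 0, 0, 0, 0, -0.03], [0, 0, 0, 0, 0, 0, -0.03]], "newtons": 70}}

```text
clock: 10.8
tcp_pos: [0.5464, 0.0873, 0.2618]
orientation: [0.0, 0.092, 0.996, 0.0]
wrist_force: [-0.1, -0.7, -3.0]
finger_gap: 0.0424
grip_force: 40.7
```

Call:
{"api": "step_arm", "payload": {"deltas": [[0, 0, 0, -0.5, -2.5, 0, -0.03], [0, 0, 0, -0.5, -2.6, 0, -0.03], [0, 0, 0, -0.4, -2.4, 0, -0.03], [0, 0, 0, 0, 0, 0, -0.03], [0, 0, 0, 0, 0, 0, -0.03]]}}

```text
clock: 11.3
tcp_pos: [0.5459, 0.0874, 0.262]
orientation: [0.066, 0.092, 0.994, -0.006]
wrist_force: [0.6, -0.7, -4.1]
finger_gap: 0.0419
grip_force: 40.7
```

```bash
python3 -c "
from h import *
lean()"
```

```text
n 1975 zrange 0.13500101742222204 0.2618011811909404
dx/dz,dy/dz deg [2.26309923 0.6277324 ] face at z foot 0.5311100206574836 0.08836628027087871 tcp [0.54631557 0.08728768 0.26196665] grip 40.65624117851257
```

Call:
{"api": "step_arm", "payload": {"deltas": [[-2, -10, 0, 0.3, -1.1, 0, -0.03], [-2.5, -20, 0, 0.3, -1.1, 0, -0.03], [-2.5, -30, 0, 0, 0, 0, -0.03], [-2.5, -35, 0, 0, 0, 0, -0.03], [-2.5, -35, 0, 0, 0, 0, -0.03]]}}

```text
clock: 11.85
tcp_pos: [0.5344, -0.0439, 0.2618]
orientation: [0.084, 0.092, 0.992, 0.001]
wrist_force: [0.4, 1.1, -3.7]
finger_gap: 0.0424
grip_force: 40.8
```

Call:
{"api": "step_arm", "payload": {"deltas": [[-2.5, -35, 0, 0, 0, 0, -0.03], [-2.5, -35, 0, 0, 0, 0, -0.03], [-2.5, -35, 0, 0, 0, 0, -0.03], [-2.5, -35, 0, 0, 0, 0, -0.03], [-2.5, -35, 0, 0, 0, 0, -0.03]]}}

```text
clock: 12.35
tcp_pos: [0.5218, -0.2196, 0.2616]
orientation: [0.084, 0.092, 0.992, 0.001]
wrist_force: [0.3, 0.0, -3.4]
finger_gap: 0.0421
grip_force: 40.8
```

Call:
{"api": "step_arm", "payload": {"deltas": [[-2.5, -35, 0, 0, 0, 0, -0.03], [-2.5, -35, 0, 0, 0, 0, -0.03], [-2.5, -35, 0, 0, 0, 0, -0.03], [-2.5, -30, 0, 0, 0, 0, -0.03], [-1, -16, 0, 0, 0, 0, -0.03]]}}

```text
clock: 12.85
tcp_pos: [0.5105, -0.3719, 0.261]
orientation: [0.084, 0.093, 0.992, 0.001]
wrist_force: [1.0, 0.0, -3.8]
finger_gap: 0.0421
grip_force: 40.8
```

Call:
{"api": "step_arm", "payload": {"deltas": [[-1, -8, 0, 0, 0, 0, -0.03], [0, 0, 0, 0, 0, 0, -0.03], [0, 0, 0, 0, 0, 0, -0.03], [0, 0, 0, 0, 0, 0, -0.03]]}}

```text
clock: 13.25
tcp_pos: [0.5101, -0.3752, 0.262]
orientation: [0.085, 0.091, 0.992, 0.001]
wrist_force: [0.1, -0.1, -4.1]
finger_gap: 0.0423
grip_force: 40.8
```

Run:
```python
from h import *
c=snap('wrist','w4.png');np.savez('/tmp/w4',**c);lean(c)
c=snap('top');np.savez('/tmp/t4',**c)
print(np.round(get_state()['joint_pos'],3))
```

```text
n 2137 zrange 0.1352669516952943 0.26212359167975274
dx/dz,dy/dz deg [ 0.349949   -0.05002618] face at z foot 0.4998223333782265 -0.3729397253702657 tcp [ 0.51015985 -0.375329    0.26213575] grip 40.83698809146881
[-0.816  0.305  0.096  1.235  0.114 -0.625]
```

View pics/w4.png

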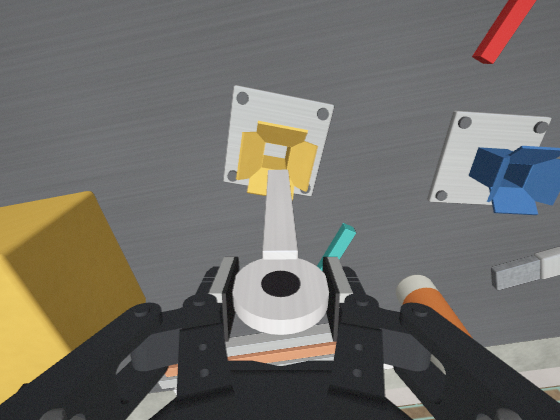

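The leg hangs plumb. The foot, at about (281,172), overlaps the yellow mouth, which is centred near (275,155), with the plate corners around it. I'll refine the jig position from this view.

Run:
```python
from h import *
c=dict(np.load('/tmp/w4.npz'));P=pts(c)*1000;h=cv2.cvtColor(c['image'],cv2.COLOR_RGB2HSV)
Z=P[...,2];B=np.zeros(Z.shape,bool);B[75:205,205:345]=1
yl=B&(h[...,0]>15)&(h[...,0]<35)&(h[...,1]>120);pl=B&(h[...,1]<50)&(h[...,2]>130)&(abs(Z-10)<5)
v,u=np.nonzero(pl);q=np.array([ray(c,a,b,.01)[:2] for a,b in zip(u,v)])*1000
print('plate wrist',cv2.minAreaRect(q.astype(np.float32)),'z',np.median(Z[pl]))
for lo,hi in((78,90),(56,68)):
    r=yl&(Z>lo)&(Z<hi);print(lo,r.sum(),cv2.minAreaRect(P[r][:,:2].astype(np.float32)))
hole=B&(Z>5)&(Z<14);hole[:140]=0;hole[165:]=0;hole[:,:258]=0;hole[:,292:]=0;print('floor',hole.sum(),P[hole][:,:2].mean(0) if hole.any() else '')
# top camera: plate & rim, with box around old pixels
c=dict(np.load('/tmp/top.npz'));P=pts(c)*1000;h=cv2.cvtColor(c['image'],cv2.COLOR_RGB2HSV);Z=P[...,2]
B=np.zeros(Z.shape,bool);B[205:265,378:436]=1
yl=B&(h[...,0]>15)&(h[...,0]<35)&(h[...,1]>120);r=yl&(Z>74)&(Z<92);print('top rim',r.sum(),cv2.minAreaRect(P[r][:,:2].astype(np.float32)))
```

```text
plate wrist ((507.8494567871094, -375.5133056640625), (119.38023376464844, 119.60650634765625), 68.8852767944336) z 10.513967290204484
78 1508 ((508.12481689453125, -375.7981872558594), (76.88359069824219, 76.71678924560547), 69.46524810791016)
56 442 ((508.82830810546875, -375.7240905761719), (39.52285385131836, 39.2830696105957), 69.62876892089844)
floor 289 [ 514.60475036 -377.69074675]
top rim 354 ((506.9224548339844, -376.2181091308594), (77.20728302001953, 76.16361236572266), 68.73638916015625)
```

Call:
{"api": "step_arm", "payload": {"deltas": [[-0.5, -1, -8, 0, 0, 0, -0.03], [0, 0, -12, 0, 0, 0, -0.03], [0, 0, -12, 0, 0, 0, -0.03], [0, 0, -12, 0, 0, 0, -0.03], [0, 0, -6, 0, 0, 0, -0.03]]}}

```text
clock: 13.85
tcp_pos: [0.5085, -0.3769, 0.2093]
orientation: [0.084, 0.092, 0.992, 0.002]
wrist_force: [-0.7, 0.4, -3.7]
finger_gap: 0.0421
grip_force: 40.8
```

Call:
{"api": "step_arm", "payload": {"deltas": [[0, 0, 0, 0, 0, 0, -0.03], [0, 0, 0, 0, 0, 0, -0.03]]}}

```text
clock: 14.05
tcp_pos: [0.5094, -0.3778, 0.2118]
orientation: [0.085, 0.092, 0.992, 0.001]
wrist_force: [-0.0, -0.7, -4.0]
finger_gap: 0.0426
grip_force: 40.8
```

Run:
```python
from h import *
c=snap('wrist','w5.png');np.savez('/tmp/w5',**c)
P=pts(c)*1000;h=cv2.cvtColor(c['image'],cv2.COLOR_RGB2HSV);Z=P[...,2]
B=np.zeros(Z.shape,bool);B[:290,180:390]=1
yl=B&(h[...,0]>15)&(h[...,0]<35)&(h[...,1]>120)
for lo,hi in((78,90),(56,68)):
    r=yl&(Z>lo)&(Z<hi);print(lo,r.sum(),cv2.minAreaRect(P[r][:,:2].astype(np.float32)))
m=B&(h[...,1]<60)&(h[...,2]>90)&(Z>86)&(Z<195);m[:,:250]=0;m[:,312:]=0;m=cv2.erode(m.astype(np.uint8),np.ones((3,3)))>0
Q=P[m];
a=np.polyfit(Q[:,2],Q[:,0],1);b=np.polyfit(Q[:,2],Q[:,1],1);print(a[0],b[0],'axis at z84',np.polyval(a,84)+8.84,np.polyval(b,84)-1.7,Q[:,2].min())
print(get_state()['tcp_pos'],get_state()['wrist_force'])
```

```text
78 2044 ((508.1080627441406, -376.0250549316406), (76.43705749511719, 77.18028259277344), 68.80838012695312)
56 558 ((508.2728576660156, -375.40008544921875), (39.49341583251953, 39.40617370605469), 69.85630798339844)
-0.0012231179818416673 -0.0037852567353221047 axis at z84 508.49322499329764 -376.89349374857824 89.40488428518195
[ 0.5096251  -0.37802175  0.21232703] [-0.0803793  -0.06284178 -4.67362601]
```

View pics/w5.png

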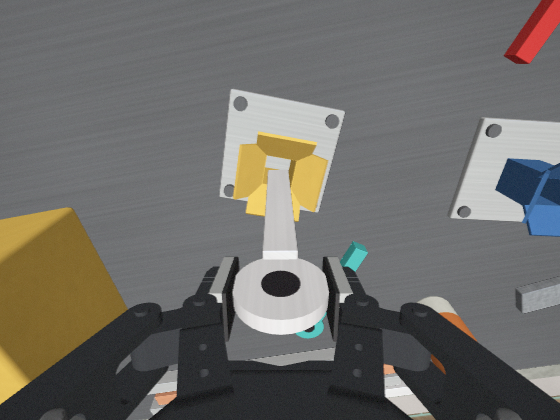

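The foot, at about (279,170), is just over the yellow mouth and within 1 mm of its centre. I'll lower it while watching the wrist force.

Call:
{"api": "step_arm", "payload": {"deltas": [[0, 1, -5, 0, 0, 0, -0.03], [0, 0, -6, 0, 0, 0, -0.03], [0, 0, -6, 0, 0, 0, -0.03], [0, 0, -6, 0, 0, 0, -0.03]]}}

```text
clock: 14.5
tcp_pos: [0.5092, -0.3766, 0.1881]
orientation: [0.085, 0.092, 0.992, 0.001]
wrist_force: [-0.2, 0.5, -3.5]
finger_gap: 0.0424
grip_force: 40.9
```

Call:
{"api": "step_arm", "payload": {"deltas": [[0, 0, -6, 0, 0, 0, -0.03], [0, 0, -6, 0, 0, 0, -0.03], [0, 0, -6, 0, 0, 0, -0.03], [0, 0, -6, 0, 0, 0, -0.03], [0, 0, -6, 0, 0, 0, -0.03]]}}

```text
clock: 15.0
tcp_pos: [0.5094, -0.3767, 0.1583]
orientation: [0.085, 0.092, 0.992, 0.001]
wrist_force: [-0.1, 0.2, -4.2]
finger_gap: 0.0422
grip_force: 40.9
```

Call:
{"api": "step_arm", "payload": {"deltas": [[0, 0, -6, 0, 0, 0, -0.03], [0, 0, -5, 0, 0, 0, -0.03], [0, 0, 0, 0, 0, 0, -0.03], [0, 0, 0, 0, 0, 0, -0.03]]}}

```text
clock: 15.4
tcp_pos: [0.5094, -0.3767, 0.1478]
orientation: [0.085, 0.092, 0.992, 0.001]
wrist_force: [-0.7, 0.1, -4.8]
finger_gap: 0.0421
grip_force: 40.9
```

No contact so far. I'll finish the descent slowly.

Call:
{"api": "step_arm", "payload": {"deltas": [[0, 0, -2, 0, 0, 0, -0.03], [0, 0, -2, 0, 0, 0, -0.03], [0, 0, -1, 0, 0, 0, -0.03], [0, 0, 0, 0, 0, 0, -0.03]]}}

```text
clock: 15.8
tcp_pos: [0.5092, -0.3766, 0.1426]
orientation: [0.085, 0.092, 0.992, 0.001]
wrist_force: [0.3, -0.2, -4.0]
finger_gap: 0.0422
grip_force: 40.9
```

Call:
{"api": "step_arm", "payload": {"deltas": [[0, 0, -1, 0, 0, 0, -0.03], [0, 0, -1, 0, 0, 0, -0.03], [0, 0, 0, 0, 0, 0, -0.03]]}}

```text
clock: 16.1
tcp_pos: [0.5103, -0.3772, 0.1423]
orientation: [0.086, 0.092, 0.992, 0.0]
wrist_force: [0.1, 1.3, 4.1]
finger_gap: 0.0424
grip_force: 41.3
```

Call:
{"api": "step_arm", "payload": {"deltas": [[0, 0, -0.5, 0, 0, 0, -0.03], [0, 0, 0, 0, 0, 0, -0.03]]}}

```text
clock: 16.3
tcp_pos: [0.5105, -0.3773, 0.1423]
orientation: [0.086, 0.092, 0.992, 0.0]
wrist_force: [-0.3, 1.8, 7.1]
finger_gap: 0.0421
grip_force: 41.6
```

Run:
```python
from h import *
c=snap('wrist','w6.png')
P=pts(c)*1000;h=cv2.cvtColor(c['image'],cv2.COLOR_RGB2HSV);Z=P[...,2]
# eye rim points (top edge) and z of disc
m=(h[...,1]<40)&(h[...,2]>120);m[:250]=0;m[335:]=0;m[:,230:]&=True;m[:,:235]=0;m[:,325:]=0
m&=(Z>120)&(Z<200);Q=P[m];print('eye z range',np.percentile(Q[:,2],[1,50,99]),Q[:,0].min(),Q[:,0].max())
hole=(h[...,2]<60);hole[:268]=0;hole[300:]=0;hole[:,:262]=0;hole[:,301:]=0
k,l,st,ce=cv2.connectedComponentsWithStats(hole.astype(np.uint8));i=1+st[1:,4].argmax();u,v=ce[i]
ring=cv2.dilate((l==i).astype(np.uint8),np.ones((9,9)))>0;ring&=m
print('hole',ce[i],st[i],'ring z',P[ring].mean(0))
print(get_state()['tcp_pos'],get_state()['wrist_force'])
```

```text
eye z range [140.98685972 170.20110608 182.8665158 ] 498.81769169221513 517.2945687682313
hole [280.16666667 283.50890585] [262 271  38  26 786] ring z [ 505.41910616 -376.13005975  160.4259741 ]
[ 0.5104759  -0.37730086  0.14224195] [-0.24488567  0.62086994  6.43813356]
```

The eye's hole centre is at 160.4 mm (a fully seated leg gives 160) and the floor is pushing back, so the leg is at the bottom. I'll release it gently and retreat upward.

Call:
{"api": "step_arm", "payload": {"deltas": [[0, 0, 0.5, 0, 0, 0, -0.01], [0, 0, 0, 0, 0, 0, 0.01], [0, 0, 0, 0, 0, 0, 0.03], [0, 0, 0, 0, 0, 0, 0.1], [0, 0, 0, 0, 0, 0, 0.3]]}}

```text
clock: 16.85
tcp_pos: [0.509, -0.3766, 0.1402]
orientation: [0.084, 0.092, 0.992, 0.001]
wrist_force: [0.4, 0.1, -0.4]
finger_gap: 0.0553
grip_force: 0.0
```

Call:
{"api": "step_arm", "payload": {"deltas": [[0, 0, 0, 0, 0, 0, 0.8], [0, 0, 0, 0, 0, 0, 0.9], [0, 0, 0, 0, 0, 0, 0.9], [0, 0, 0, 0, 0, 0, 0.9], [0, 0, 0, 0, 0, 0, 0.9]]}}

```text
clock: 17.35
tcp_pos: [0.5093, -0.3767, 0.1408]
orientation: [0.085, 0.092, 0.992, 0.001]
wrist_force: [1.0, -0.7, -0.1]
finger_gap: 0.0812
grip_force: 0.0
```

Call:
{"api": "step_arm", "payload": {"deltas": [[-1, 0, 5, 0, 0, 0, 0.9], [-2, 0, 10, 0, 0, 0, 0.9], [-2, 0, 15, 0, 0, 0, 0.9], [-2, 0, 20, 0, 0, 0, 0.9], [-2, 0, 20, 0, 0, 0, 0.9]]}}

```text
clock: 17.85
tcp_pos: [0.5002, -0.3767, 0.2124]
orientation: [0.085, 0.092, 0.992, 0.001]
wrist_force: [-1.0, 0.6, 0.2]
finger_gap: 0.0816
grip_force: 0.0
```

Call:
{"api": "step_arm", "payload": {"deltas": [[-2, 0, 20, 0, 0, 0, 0.9], [-2, 0, 20, 0, 0, 0, 0.9], [0, 0, 0, 0, 0, 0, 0.9], [0, 0, 0, 0, 0, 0, 0.9]]}}

```text
clock: 18.25
tcp_pos: [0.4965, -0.377, 0.2517]
orientation: [0.085, 0.092, 0.992, 0.0]
wrist_force: [0.9, 0.4, -0.7]
finger_gap: 0.0813
grip_force: 0.0
```

Run:
```python
from h import *
s=get_state();print(s['tcp_pos'],s['finger_gap'],s['wrist_force'],s['clock'])
c=snap('wrist','w7.png');c2=snap('scene');i=c2['image'][100:260,80:300,::-1]
a=cv2.resize(c['image'][:,:,::-1],(400,300));b=cv2.resize(i,(400,300));cv2.imwrite('pics/f.png',np.hstack([a,b]))
P=pts(c);h=cv2.cvtColor(c['image'],cv2.COLOR_RGB2HSV);Z=P[...,2];m=(h[...,1]<50)&(h[...,2]>110)&(Z>.13)&(Z<.2);m[:,:200]=0;m[:,360:]=0
print('top z',np.percentile(Z[m],[50,99]))
```

```text
[ 0.49649721 -0.37698867  0.2517282 ] 0.08132381807489582 [ 0.85293989  0.35774997 -0.66878434] 18.25
top z [0.16992008 0.18314836]
```

View pics/f.png

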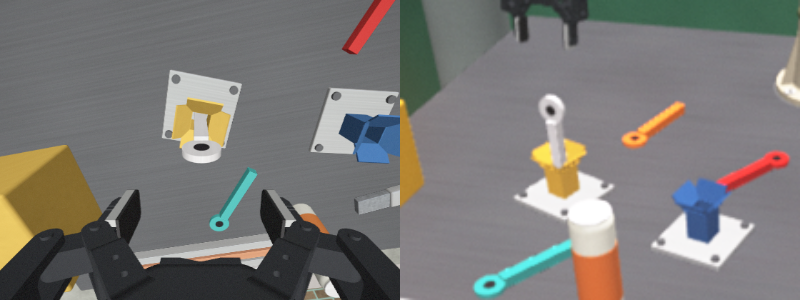

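The leg stands eye up in the yellow sleeve at about (560,140) in the right-hand panel. Its top is at about 183 mm, matching the 182 mm of a fully seated leg, and the gripper is well clear.

```bash
python3 -c "
from workcell import *
print(hand_in())"
```

```text
the job is handed in; nothing more can be done
None
```

The bright-steel leg is standing eye up at the bottom of the yellow jig sleeve, the gripper is clear of it, the black leg was not touched, and the job was handed in at about 18 s of the 61 s allowed.

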